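# Fetch the rear carving template from a crowded hook

### The arm

A 6-joint arm with a two-finger parallel gripper is mounted at the origin on the work surface. World frame = base frame: x ahead of the robot, y to its left, z up, the work surface at z = 0. Lengths are in m, angles in rad, forces in N, time in s.
With the tool pointing down it reaches from about 0.35 to 0.975 m from the base axis. Payload 4.9 kg.
Tool frame: the origin (TCP) lies on the centre line of the jaws, within the pads' length; the fingertips stand 14 mm ahead of it and the grasp point (between the pads) lies 5 mm behind it; x points along the fingers, z is the direction in which the jaws open and shut, and the axes are right-handed (so a half turn about x gives the same grasp; the last joint's range is limited). The gripper opens to 85 mm and grips with 20 to 120 N. Pads are 22 mm wide; open, the fingers measure 114 mm over their backs; the gripper's body (76 mm by 85 mm) begins 54 mm behind the grasp point. The pads swing forward as they close: fully open they stand 13 mm farther back than shut.
Start: joints at [1.191, 0.053, 1.613, -0, 1.476, -0.119], TCP at [0.161, 0.604, 0.245] pointing down, gripper open.
Joint ranges: [-3.01, 3.01], [-1.01, 2.22], [0.06, 2.58], [-1.02, 4.17], [0.09, 2.62], [-3.14, 3.14]. Speed limits (rad/s): [2.57, 2.57, 3.14, 3.14, 3.14, 3.14].

### API

Orientations are given as a rotation vector (axis times angle).
In Python, from station import ctrl gives the robot as it stands.
- The arm moves only by the tool move_arm, never from a script. Its argument "increments" is a list that holds one entry, the list of rows, each a list of 4 numbers: the shift along the tool's x, y, z in units of 25 cm (1.0 is 25 cm), then the turn about the tool's x in units of 90 degrees (1.0 is 90 degrees). A call has 1 to 20 rows; each row shifts and turns the commanded pose from where the row before left it, along the tool's axes as they then stand; what a row does not reach is not made up. A row lasts 1/12 s, in which the tool goes at most 41.7 mm and 7.16 degrees, less where a joint would pass 70% of its speed; a pose out of reach is approached as far as the arm can. A call with a number of a shift or a turn outside -1 to 1 is refused whole. A call with a gripper value outside its range is refused whole. "gripper" is the closure, from 0 (fully open) to 1 (shut), set as the call begins (left out, the last holds). The fingers move at their own pace and stop on an object; "squeeze" is the grip in N (left out, the last holds). Time passes only in rows, so rows that do not move let the fingers close. It gives the time, the measured TCP pose, the force and the opening at its end, in the units of the state.
- ctrl.get_obs(): the state, without advancing time (a new reading comes with each control period).
- ctrl.get_image(name): name is "scene" or "top" or "wrist"; returns a dict with "pixels" (480x640x3 uint8, red, green, blue), "depth" (480x640 float32, m along the optical axis (not along the pixel's ray), 0 where there is no reading), "K" (3x3 intrinsics, pixels), "extrinsics" (4x4, takes a point from camera to world coordinates); the wrist camera has in their place "tool_from_camera" (4x4, takes a point from camera to tool coordinates, whose origin is the TCP and whose axes are the tool frame's). Camera axes: x right, y up, looking along -z (the intrinsics and any distortion apply to the point x, -y, -z); pixel columns grow to the right and rows downward; lengths in m; the calibration is good to about 2 mm. A picture is of the moment at which its call begins: read the wrist's pose just before it.
- ctrl.finish_job(): hands the job in, once; it reports no verdict.
Trained networks look in the newest picture that a camera, given by its name, has taken for a name from the list of things; names that differ only in an ending like _2 or _b are one class to them, and where a whole thing is asked for, a point or a joint stands for the part that bears it (a point fixed in the world has none). Each returns a list of dicts, best first, with "score" (0 to 1); they miss things now and then, are a little off and sometimes report something else, mostly with a low value. They report only what shows in the picture. A call takes as long as a camera call.
- ctrl.trace(camera, target): "region" (480x640 bool, what is visible of it) and "pixel" ([row, column] in pixels, amid what is visible of it).
The state is a dict: "t": time; "q": joint angles; "dq": joint speeds; "effort": joint torques, N m; "tool_pos": TCP position; "tool_rot": TCP orientation; "contact_force": force on the tool from outside, world axes, zero at the start; "wrist_torque": the same for the moment, N m; "opening": finger opening in m.
Only numpy, scipy, OpenCV 4.12 (cv2) and the standard library are available. Lean on these libraries where they do the work, as an engineer would, in place of code of your own. Each camera call takes 0.05 s, during which the arm holds its last target. There are 200 camera calls.

### The job

The petal-shaped template hangs at the back of the crowded hook. Move the round and the square template in front of it over to the spare hook, then fetch the petal template and stand it upright with its foot fully home in the slotted block. Lift each one clear of the hook's upturned end, be gentle with the hooks and the block (do not push hard), set each template down so that the hook or the slot's floor carries it before you let go rather than dropping it, and leave the other things on the bench alone.

Things in the scene. Friction and masses are not known exactly. Their poses are not given: they have to be found in the camera images.
- crowded: Fixed hook stand: steel base 150 x 110 x 10 mm, post 16 mm thick, one round level arm 8 mm thick running from the post along the stand's -x (over y = 0) with an upturned end. Origin on the bench on the post's axis, z up. Arm's top 190 mm above the bench, post and collar to 199 mm. Three templates hang about 35, 69 and 103 mm from the post's axis, the petal next to the post.
- crowded_end (a point): Top of the crowded hook's upturned end, 130 mm from the post's axis and 8 mm above the arm's top (198 mm above the bench). An eye must be lifted between 8 and 28 mm off the arm to pass it; 18 mm is the middle. The spare hook's end is the same.
- spare: Fixed spare hook stand, empty, same build and axes. Its arm was clamped by hand: arm's top anywhere from 182 to 198 mm above the bench, which this pose does not show; look, or feel when the arm takes a template. It holds still under gentle loads. Upturned end 130 mm from the post's axis, collar to 207 mm at most. Both templates fit, e.g. 50 and 90 mm from the post's axis.
- disc_tab (a point): Point on the round template's tab, mid-width and mid-thickness, 28 mm above the eye's top edge and 17 mm below the tab's top: grasp here across the 30 mm width (y). It hangs in front of the petal, either nearest the tip or in the middle.
- square_tab (a point): Point on the square template's tab, mid-width and mid-thickness, 28 mm above the eye's top edge and 17 mm below the tab's top: grasp here across the 30 mm width (y). It hangs in front of the petal, either nearest the tip or in the middle.
- petal_tab (a point): Point on the petal template's tab, mid-width and mid-thickness, 28 mm above the eye's top edge and 17 mm below the tab's top: grasp here across the 30 mm width (y). The foot's end is 166 mm below this point.
- petal_foot (a point): The middle of the flat lower end of the petal template's foot, 166 mm below the point on its tab.
- disc: Round template: 12 mm plywood, 100 to 200 g. Origin mid-thickness, at the middle of the top edge of its eye, a rectangular opening 24 mm wide (y) and 36 mm high in a part 44 mm wide (from 6 mm above the origin down). x through the thickness, parallel to the hook arm it hangs on; z up. Above, a tab 30 mm wide, 12 mm thick, to 45 mm above the origin; below, a disc 84 mm wide centred 80 mm below it.
- square: Square template: 12 mm plywood, 100 to 200 g. Origin mid-thickness, at the middle of the top edge of its eye, a rectangular opening 24 mm wide (y) and 36 mm high in a part 44 mm wide (from 6 mm above the origin down). x through the thickness, parallel to the hook arm it hangs on; z up. Above, a tab 30 mm wide, 12 mm thick, to 45 mm above the origin; below, an 80 mm square centred 80 mm below it.
- petal: Petal template: 12 mm plywood, 100 to 200 g. Origin mid-thickness, at the middle of the top edge of its eye, a rectangular opening 24 mm wide (y) and 36 mm high in a part 44 mm wide (from 6 mm above the origin down). x through the thickness, parallel to the hook arm it hangs on; z up. Above, a tab 30 mm wide, 12 mm thick, to 45 mm above the origin; below, a teardrop 64 mm wide, then a foot 40 x 12 mm.
- block_hole0 (a point): Centre of the slot's mouth in the top of the fixed wooden block (100 x 120 mm, 34 mm high). The slot is 16 mm wide along this point's x, 44 mm long along its y and 22 mm deep, with a 3 mm chamfer; z up. The foot (25 mm long) goes in with its thickness along x, either way round.
- block: The fixed wooden block itself, 100 x 120 x 34 mm; origin on the bench below the slot's centre, axes as its slot.
- gouge: A bystander: carving gouge with a red handle, about 140 mm long, lying on the bench. Leave it alone.
- jar: A bystander: closed glass jar, 60 mm wide, 75 mm high. Leave it alone.
- sharpening_stone: A bystander: grey sharpening stone 50 x 130 x 24 mm, lying between the hooks. Leave it alone.

How it is judged:
By the outcome, as a careful person would: the job done as asked, in the order asked, and still so for the second after the job is handed in, with the robot touching nothing.
It also fails if it takes over 64 s, if anything falls off the work surface, if the arm or the gripper's body presses on something with over 40 N, if the wrist force passes 120 N, or if a joint passes its speed limit or range.

## Working session

There is one attempt and no reset: what is moved stays moved. The work goes in short steps, Python scripts to look and compute and a tool call to move; the robot and the scene stay as the last step left them, time stands still between calls to the robot, and variables do not carry over. Pictures are saved under pics/ and viewed, about 8 in all and at most 12, crops included, and the job is handed in when it is done.

Besides the shell and the picture viewer there is one more tool, called after "Call:" by a JSON object that holds its "api" and its "payload". move_arm: Moves the arm, as the interface text tells. Shifts and turns lie within -1 to 1; 1 stands for 25 cm of shift or 90 degrees of turn. Its arguments: {"type":"object","properties":{"increments":{"type":"array","items":{"type":"array","items":{"type":"array","items":{"type":"number","minimum":-1,"maximum":1}}}},"gripper":{"type":"number"},"squeeze":{"type":"number"}},"required":["increments"]}

```bash
ls; mkdir -p pics; cat > h.py <<'E'
import numpy as np, cv2
from station import ctrl
from scipy.spatial.transform import Rotation as R
def shot(name,save=None):
    o=ctrl.get_obs(); im=ctrl.get_image(name)
    if name=='wrist':
        T=np.eye(4);T[:3,:3]=R.from_rotvec(o['tool_rot']).as_matrix();T[:3,3]=o['tool_pos']
        im['extrinsics']=T@im['tool_from_camera']
    if save: cv2.imwrite('pics/'+save,im['pixels'][:,:,::-1])
    return im
def pts(im,mask=None):
    d=im['depth']; m=d>0
    if mask is not None: m&=mask
    r,c=np.nonzero(m); z=d[r,c]; K=im['K']
    P=np.stack([(c-K[0,2])/K[0,0]*z,-(r-K[1,2])/K[1,1]*z,-z,np.ones_like(z)])
    return (im['extrinsics']@P)[:3].T
def pix(im,p):
    q=np.linalg.inv(im['extrinsics'])@np.append(p,1); K=im['K']
    return K[0,0]*q[0]/-q[2]+K[0,2], K[1,1]*q[1]/q[2]+K[1,2]
def state():
    o=ctrl.get_obs()
    print('t',round(o['t'],2),'pos',np.round(o['tool_pos'],4),'rot',np.round(o['tool_rot'],3),'F',np.round(o['contact_force'],1),'open',round(o['opening'],4))
    M=R.from_rotvec(o['tool_rot']).as_matrix(); print('axes x',M[:,0].round(3),'y',M[:,1].round(3),'z',M[:,2].round(3),'q',np.round(o['q'],2))
E
python3 - <<'E'
from h import *
state()
for n in ['scene','top']:
    im=shot(n,n+'0.png')
    print(n,im['K'].round(1).tolist(),im['extrinsics'].round(3).tolist())
    for t in ['crowded','spare','disc','square','petal','disc_tab','square_tab','petal_tab','block','block_hole0','crowded_end','jar','gouge','sharpening_stone']:
        r=ctrl.trace(n,t)
        for x in r[:2]:
            P=pts(im,x['region'])
            print(t,round(x['score'],2),np.round(x['pixel']),x['region'].sum(),'min',P.min(0).round(3),'med',np.median(P,0).round(3),'max',P.max(0).round(3)) if len(P) else print(t,x['score'],x['pixel'])
E
```

```text
pics
t 0.0 pos [0.161  0.6033 0.2441] rot [-1.016  1.323  1.014] F [ 0.7 -0.3 -0.9] open 0.0855
axes x [-0.001 -0.002 -1.   ] y [-0.966  0.258  0.   ] z [ 0.258  0.966 -0.002] q [ 1.19  0.05  1.61  0.    1.48 -0.12]
scene [[622.5, 0.0, 309.4], [0.0, 622.5, 242.1], [0.0, 0.0, 1.0]] [[0.773, -0.537, 0.338, 0.999], [0.634, 0.658, -0.406, -0.612], [-0.004, 0.528, 0.849, 1.395], [0.0, 0.0, 0.0, 1.0]]
crowded 0.6 [347. 297.] 2529 min [ 0.491 -0.255 -0.007] med [ 0.62  -0.205  0.01 ] max [ 0.671 -0.111  0.24 ]
crowded 0.43 [319. 287.] 651 min [ 0.519 -0.227 -0.001] med [ 0.595 -0.202  0.154] max [ 0.602 -0.098  0.241]
spare 0.71 [221. 395.] 2514 min [ 0.391  0.177 -0.008] med [0.589 0.241 0.01 ] max [0.663 0.396 0.212]
disc 0.74 [309. 272.] 637 min [ 0.502 -0.239 -0.003] med [ 0.559 -0.208  0.153] max [ 0.563 -0.174  0.241]
square 0.7 [302. 255.] 645 min [ 0.414 -0.239 -0.005] med [ 0.525 -0.211  0.154] max [ 0.551 -0.116  0.24 ]
petal 0.85 [321. 285.] 606 min [ 0.499 -0.227 -0.001] med [ 0.595 -0.202  0.157] max [ 0.599 -0.099  0.241]
petal 0.31 [267. 297.] 2038 min [ 0.407 -0.183 -0.007] 
[... 2489 characters left out ...]
[ 0.474 -0.036  0.034] max [0.527 0.027 0.042]
block_hole0 0.86 [244. 323.] 1988 min [ 0.419 -0.099 -0.006] med [ 0.474 -0.036  0.034] max [0.53  0.025 0.042]
crowded_end 0.96 [188. 380.] 1463 min [ 0.502 -0.248 -0.002] med [ 0.614 -0.174  0.011] max [ 0.68  -0.14   0.237]
jar 0.83 [285. 473.] 613 min [ 0.34  -0.424  0.008] med [ 0.369 -0.388  0.074] max [ 0.396 -0.369  0.081]
jar 0.2 [192. 396.] 359 min [ 0.58  -0.224  0.011] med [ 0.583 -0.191  0.187] max [ 0.631 -0.168  0.24 ]
gouge 0.94 [328. 150.] 369 min [0.245 0.351 0.008] med [0.275 0.395 0.023] max [0.297 0.482 0.03 ]
sharpening_stone 0.69 [175. 313.] 1084 min [ 0.618 -0.075 -0.002] med [ 0.648 -0.009  0.024] max [0.688 0.057 0.031]
```

```bash
python3 - <<'E'
from h import *
a=cv2.imread('pics/scene0.png');b=cv2.imread('pics/top0.png')
A=cv2.resize(a[180:400,200:470],(800,652))[:300+352];A=cv2.resize(A,(736,600))
cv2.imwrite('pics/c1.png',A)
cv2.imwrite('pics/c2.png',cv2.resize(b[120:300,150:450],(800,480)))
for n in ['top','scene']:
    im=shot(n)
    P=pts(im)
    def rect(t,m):
        Q=P[m]; (c,s,an)=cv2.minAreaRect((Q[:,:2]*1000).astype(np.float32)); print(n,t,len(Q),np.round(c,1),np.round(s,1),round(an,1),'z',Q[:,2].mean().round(4))
    X,Y,Z=P.T
    rect('block',(abs(X-.475)<.1)&(abs(Y+.037)<.12)&(abs(Z-.034)<.006)&(X<.56)&(Y>-.12))
    rect('crowded tabs',(abs(X-.55)<.15)&(abs(Y+.19)<.1)&(Z>.222)&(Z<.26))
    for lo,hi in [(.505,.533),(.535,.565),(.57,.602)]:
        rect('tab%.2f'%lo,(X>lo)&(X<hi)&(abs(Y+.19)<.1)&(Z>.232)&(Z<.26))
    rect('spare high',(abs(X-.55)<.15)&(abs(Y-.24)<.1)&(Z>.165)&(Z<.26))
    m=(abs(X-.55)<.15)&(abs(Y-.24)<.1)&(Z>.165)&(Z<.26)
    Q=P[m]; Q=Q[np.argsort(Q[:,0])]; print(Q[::max(1,len(Q)//25)].round(3).tolist())
    rect('spare base',(abs(X-.58)<.15)&(abs(Y-.24)<.12)&(abs(Z-.010)<.005))
    rect('crowded base',(abs(X-.6)<.15)&(abs(Y+.19)<.1)&(abs(Z-.010)<.005))
E
```

```text
top block 1847 [472.9 -35.9] [100.  119.9] 1.7 z 0.0344
top crowded tabs 321 [ 552.3 -196.9] [81.6 29.8] 1.6 z 0.2341
top tab0.51 89 [ 517.7 -198.4] [29.1 10.6] 88.6 z 0.2358
top tab0.54 90 [ 552.  -197.3] [11.8 29.1] 2.2 z 0.2354
top tab0.57 89 [ 586.6 -195.9] [29.2 11.6] 88.9 z 0.2356
top spare high 393 [554.9 236. ] [156.   24.8] 11.2 z 0.198
[[0.477, 0.23, 0.202], [0.483, 0.233, 0.201], [0.492, 0.229, 0.198], [0.5, 0.23, 0.196], [0.509, 0.232, 0.198], [0.515, 0.232, 0.194], [0.524, 0.233, 0.193], [0.532, 0.241, 0.195], [0.541, 0.238, 0.197], [0.549, 0.24, 0.197], [0.556, 0.244, 0.192], [0.564, 0.238, 0.195], [0.573, 0.245, 0.196], [0.581, 0.242, 0.196], [0.588, 0.241, 0.195], [0.597, 0.248, 0.206], [0.599, 0.24, 0.205], [0.601, 0.25, 0.207], [0.603, 0.24, 0.205], [0.605, 0.25, 0.206], [0.608, 0.244, 0.205], [0.609, 0.236, 0.205], [0.612, 0.25, 0.207], [0.614, 0.25, 0.206], [0.616, 0.244, 0.205], [0.62, 0.248, 0.205], [0.631, 0.253, 0.196]]
top spare base 2227 [580.1 240.1] [239.3 297.6] 89.7 z 0.0101
top crowded base 1323 [ 597.7 -189.8] [295.7 199. ] 0.1 z 0.0101
scene block 153
[... 360 characters left out ...]
88], [0.487, 0.23, 0.201], [0.495, 0.229, 0.198], [0.504, 0.237, 0.193], [0.513, 0.234, 0.191], [0.524, 0.239, 0.192], [0.536, 0.235, 0.193], [0.544, 0.235, 0.199], [0.554, 0.243, 0.195], [0.564, 0.237, 0.198], [0.574, 0.244, 0.195], [0.583, 0.24, 0.195], [0.593, 0.243, 0.191], [0.6, 0.256, 0.2], [0.604, 0.248, 0.208], [0.607, 0.25, 0.204], [0.609, 0.235, 0.197], [0.611, 0.234, 0.188], [0.613, 0.256, 0.211], [0.615, 0.251, 0.202], [0.616, 0.237, 0.181], [0.618, 0.245, 0.171], [0.62, 0.244, 0.197], [0.622, 0.248, 0.203], [0.625, 0.25, 0.199], [0.633, 0.253, 0.187]]
scene spare base 1932 [579.8 240. ] [299.6 239.9] 0.1 z 0.0091
scene crowded base 2083 [ 600.1 -190.5] [299.3 198.8] 0.2 z 0.0094
```

View pics/c1.png

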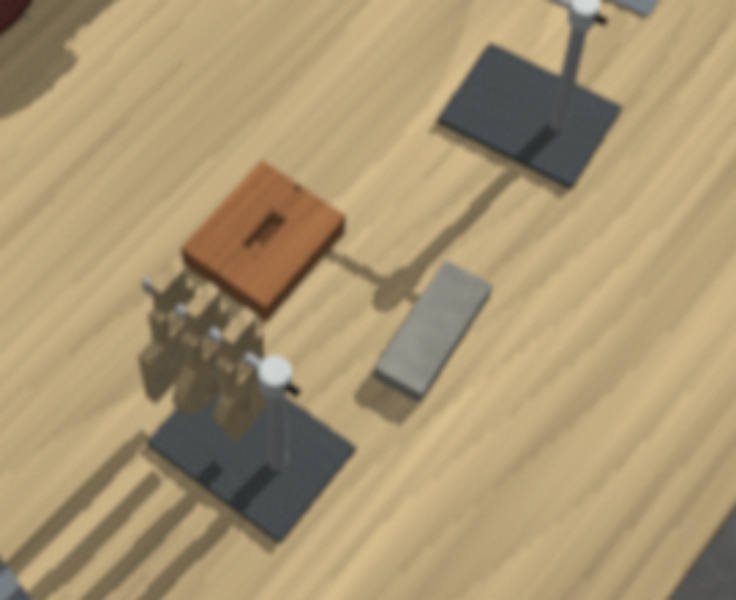

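View pics/c2.png

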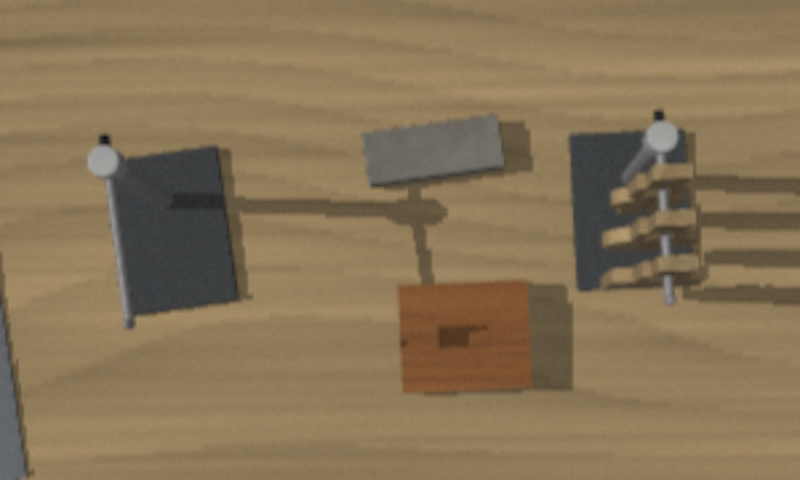

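Call:
{"api": "move_arm", "payload": {"increments": [[[-0.12,0,0,-0.0475],[-0.12,0,0,-0.0475],[-0.12,0,0,-0.0475],[-0.12,0,0,-0.0475],[0,-0.093,-0.1074,0],[0,-0.093,-0.1074,0],[0,-0.093,-0.1074,0],[0,-0.093,-0.1074,0],[0,-0.093,-0.1074,0],[0,-0.093,-0.1074,0],[0,-0.093,-0.1074,0],[0,-0.093,-0.1074,0],[0,-0.093,-0.1074,0],[0,-0.093,-0.1074,0],[0,-0.093,-0.1074,0],[0,-0.093,-0.1074,0],[0,-0.093,-0.1074,0],[0,-0.093,-0.1074,0],[0,0,0,0],[0,0,0,0]]], "gripper": 0, "squeeze": 40}}

```text
t: 3.27
tool_pos: [0.5014, 0.2392, 0.365]
tool_rot: [-1.234, 1.193, 1.235]
contact_force: [0.1, 0.9, 0.8]
opening: 0.0853
```

```bash
python3 - <<'E'
from h import *
state()
im=shot('wrist','w1.png'); print(im['tool_from_camera'].round(3).tolist(), im['K'].round(0).tolist())
P=pts(im); X,Y,Z=P.T
m=(abs(Y-.24)<.03)&(Z>.16)&(Z<.23); Q=P[m]
for x in np.arange(.45,.66,.01):
    q=Q[abs(Q[:,0]-x)<.005]
    if len(q): print(round(x,3),len(q),q.mean(0).round(4),'ztop',np.percentile(q[:,2],[50,90,98]).round(4), 'y',q[:,1].min().round(4),q[:,1].max().round(4))
E
```

```text
t 3.27 pos [0.5014 0.2392 0.365 ] rot [-1.234  1.193  1.235] F [0.1 0.9 0.8] open 0.0853
axes x [-0.001  0.    -1.   ] y [-0.999 -0.034  0.001] z [-0.034  0.999  0.   ] q [ 0.31 -0.16  1.62  0.    1.68 -1.29]
[[-0.0, 0.304, -0.953, -0.128], [-0.0, 0.953, 0.304, 0.077], [1.0, 0.0, -0.0, 0.001], [0.0, 0.0, 0.0, 1.0]] [[399.0, 0.0, 321.0], [0.0, 399.0, 243.0], [0.0, 0.0, 1.0]]
0.48 109 [0.4806 0.2329 0.2005] ztop [0.2015 0.2033 0.2043] y 0.2288 0.237
0.49 125 [0.4903 0.234  0.1945] ztop [0.1948 0.1957 0.1962] y 0.2294 0.2381
0.5 130 [0.4999 0.2353 0.1945] ztop [0.1947 0.1959 0.1968] y 0.2312 0.2392
0.51 126 [0.51   0.2366 0.1945] ztop [0.1946 0.1956 0.1962] y 0.2323 0.2403
0.52 122 [0.5199 0.238  0.1946] ztop [0.1948 0.1959 0.1965] y 0.2341 0.2423
0.53 122 [0.53   0.2394 0.1945] ztop [0.1946 0.1957 0.1961] y 0.2352 0.2434
0.54 114 [0.5401 0.2407 0.1945] ztop [0.1946 0.1958 0.1966] y 0.2363 0.2446
0.55 110 [0.55   0.242  0.1944] ztop [0.1946 0.1957 0.1964] y 0.2374 0.2458
0.56 108 [0.5598 0.2433 0.1946] ztop [0.1948 0.1959 0.1964] y 0.2393 0.2479
0.57 108 [0.5698 0.2448 0.1945] ztop [0.1947 0.1955 0.1964] y 0.2404 0.249
0.58 106 [0.5799 0.246  0.1947] ztop [0.1948 0.1961 0.1969] y 0.2416 0.2503
0.59 103 [0.5901 0.2474 0.1945] ztop [0.1946 0.1958 0.1967] y 0.2428 0.2516
0.6 506 [0.6007 0.2502 0.1961] ztop [0.1984 0.2047 0.2053] y 0.2384 0.2618
0.61 362 [0.6095 0.2495 0.2017] ztop [0.2043 0.2053 0.2058] y 0.2374 0.263
0.62 149 [0.6181 0.2501 0.2043] ztop [0.2043 0.205  0.2058] y 0.2388 0.2614
0.63 39 [0.6311 0.2532 0.1944] ztop [0.1947 0.1956 0.1961] y 0.2495 0.2567
```

View pics/w1.png

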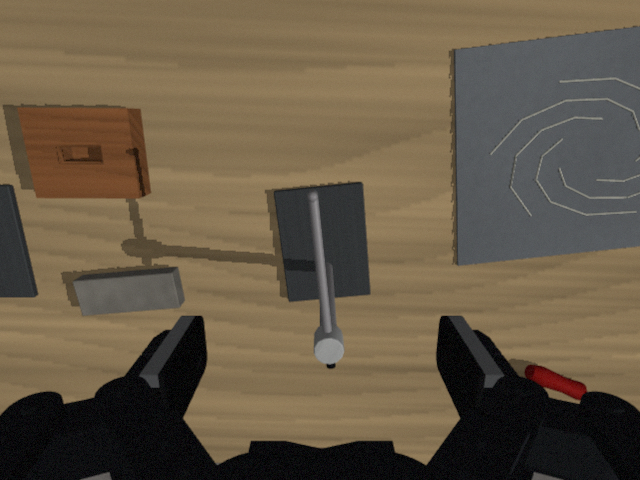

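Call:
{"api": "move_arm", "payload": {"increments": [[[0,0,-0.1095,0],[0,0,-0.1095,0],[0,0,-0.1095,0],[0,0,-0.1095,0],[0,0,-0.1095,0],[0,0,-0.1095,0],[0,0,-0.1095,0],[0,0,-0.1095,0],[0,0,-0.1095,0],[0,0,-0.1095,0],[0,0,-0.1095,0],[0,0,-0.1095,0],[0,0,-0.1095,0],[0,0,-0.1095,0],[0,0,-0.1095,0],[0,0,-0.1095,0],[0,0,0,0],[0,0,0,0]]]}}

```text
t: 4.82
tool_pos: [0.5172, -0.1966, 0.3652]
tool_rot: [-1.236, 1.191, 1.237]
contact_force: [-1.4, 0.1, 0.1]
opening: 0.0853
```

```bash
python3 - <<'E'
from h import *
state()
im=shot('wrist','w2.png')
for t in ['disc','square','petal']:
    for x in ctrl.trace('wrist',t)[:2]: 
        Q=pts(im,x['region']); print(t,round(x['score'],2),np.round(x['pixel']),np.median(Q,0).round(3))
P=pts(im); X,Y,Z=P.T
T=P[(Z>.2)&(abs(Y+.197)<.03)&(X<.66)&(X>.45)]
for x in np.arange(.475,.645,.006):
    q=T[(abs(T[:,0]-x)<.003)]
    if len(q): print(round(x,3),len(q),q.mean(0).round(4),'z',np.percentile(q[:,2],[50,95]).round(4),'y',q[:,1].min().round(4),q[:,1].max().round(4))
def rect(t,m):
    Q=P[m]
    (c,s,an)=cv2.minAreaRect((Q[:,:2]*1000).astype(np.float32)); print(t,len(Q),np.round(c,1),np.round(s,1),round(an,1),'z',np.median(Q[:,2]).round(4))
for lo,hi in [(.505,.533),(.54,.569),(.575,.602)]: rect('top',(X>lo)&(X<hi)&(abs(Y+.197)<.03)&(Z>.2305)&(Z<.25))
A=P[(Z>.183)&(Z<.2)&(abs(Y+.197)<.007)&(X<.605)&(X>.47)]
for x in np.arange(.48,.61,.006):
    q=A[abs(A[:,0]-x)<.003]
    if len(q): print('arm',round(x,3),len(q),q.mean(0).round(4),np.percentile(q[:,2],[50,90]).round(4))
rect('block',(abs(X-.475)<.07)&(Y<.05)&(Y>-.12)&(abs(Z-.034)<.004))
E
```

```text
t 4.82 pos [ 0.5172 -0.1966  0.3652] rot [-1.236  1.191  1.237] F [-1.4  0.1  0.1] open 0.0853
axes x [-0.     0.001 -1.   ] y [-0.999 -0.038  0.   ] z [-0.038  0.999  0.001] q [-0.5  -0.16  1.62  0.    1.68 -2.11]
disc 0.58 [261. 318.] [ 0.549 -0.195  0.195]
square 0.97 [216. 320.] [ 0.514 -0.196  0.155]
square 0.58 [261. 320.] [ 0.549 -0.195  0.195]
petal 0.62 [307. 318.] [ 0.584 -0.194  0.211]
0.499 4442 [ 0.5005 -0.1952  0.4344] z [0.4352 0.4389] y -0.227 -0.167
0.505 6542 [ 0.5064 -0.1976  0.43  ] z [0.4303 0.4341] y -0.227 -0.1708
0.511 1128 [ 0.5108 -0.201   0.3249] z [0.4227 0.4294] y -0.2173 -0.1753
0.517 385 [ 0.5169 -0.1965  0.234 ] z [0.2343 0.2355] y -0.2113 -0.1815
0.523 303 [ 0.5225 -0.1967  0.2343] z [0.2343 0.2353] y -0.2107 -0.1813
0.547 796 [ 0.5481 -0.1952  0.2206] z [0.2217 0.2347] y -0.2102 -0.1803
0.553 335 [ 0.553  -0.1953  0.2344] z [0.2343 0.2354] y -0.2101 -0.1803
0.559 175 [ 0.5576 -0.1954  0.2342] z [0.2343 0.2355] y -0.21 -0.1802
0.583 929 [ 0.5837 -0.1941  0.2205] z [0.2215 0.2347] y -0.2091 -0.1791
0.589 292 [ 0.589  -0.1938  0.2344] z [0.2344 0.2355] 
[... 237 characters left out ...]
 [ 0.6285 -0.1858  0.2003] z [0.2003 0.2004] y -0.1866 -0.185
top 790 [ 518.9 -196.1] [12.2 29.5] 1.6 z 0.2342
top 719 [ 553.4 -195.2] [12.2 29.9] 0.9 z 0.2342
top 688 [ 589.2 -193.9] [13.1 29.5] 1.8 z 0.2343
arm 0.492 81 [ 0.4925 -0.197   0.1948] [0.1959 0.1975]
arm 0.498 52 [ 0.4982 -0.197   0.1918] [0.1892 0.1965]
arm 0.504 77 [ 0.5039 -0.1966  0.1887] [0.1887 0.1899]
arm 0.51 78 [ 0.5101 -0.1965  0.189 ] [0.1888 0.1898]
arm 0.516 58 [ 0.5134 -0.1972  0.1935] [0.1939 0.1978]
arm 0.54 36 [ 0.5414 -0.1953  0.1887] [0.1889 0.1901]
arm 0.546 136 [ 0.5469 -0.1961  0.1919] [0.191  0.1982]
arm 0.582 138 [ 0.5833 -0.1961  0.1934] [0.1931 0.1989]
block 9079 [475.1 -33.1] [100.1 121.1] 1.6 z 0.0334
```

View pics/w2.png

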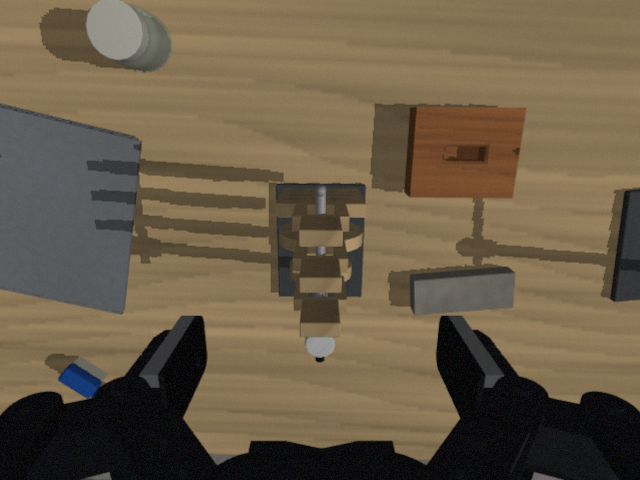

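Call:
{"api": "move_arm", "payload": {"increments": [[[0.07,-0.002,0,0],[0.07,-0.002,0,0],[0.07,0,0,0],[0.07,0,0,0],[0.07,0,0,0],[0.07,0,0,0],[0.07,0,0,0],[0.07,0,0,0],[0.02,0,0,0],[0.015,0,0,0],[0.008,0,0,0],[0,0,0,0],[0,0,0,0]]]}}

```text
t: 6.1
tool_pos: [0.5186, -0.1973, 0.2159]
tool_rot: [-1.239, 1.19, 1.235]
contact_force: [-0.5, -1.1, 0.2]
opening: 0.0854
```

Call:
{"api": "move_arm", "payload": {"increments": [[[0,0,0,0],[0,0,0,0],[0,0,0,0],[0,0,0,0],[0,0,0,0],[0,0,0,0],[0,0,0,0],[0,0,0,0],[0,0,0,0],[0,0,0,0]]], "gripper": 1, "squeeze": 40}}

```text
t: 6.93
tool_pos: [0.5181, -0.1974, 0.2149]
tool_rot: [-1.237, 1.191, 1.236]
contact_force: [-0.3, -0.9, 1.3]
opening: 0.0293
```

```bash
python3 -c "
from h import *
state()"
```

```text
t 6.93 pos [ 0.5181 -0.1974  0.2149] rot [-1.237  1.191  1.236] F [-0.3 -0.9  1.3] open 0.0293
axes x [ 0.    -0.001 -1.   ] y [-0.999 -0.038 -0.   ] z [-0.038  0.999 -0.001] q [-0.5  -0.1   1.81 -0.    1.43 -2.11]
```

Call:
{"api": "move_arm", "payload": {"increments": [[[-0.024,0,0,0],[-0.024,0,0,0],[-0.024,0,0,0],[0,0,0,0],[0,0.02,0,0],[0,0.04,0,0],[0,0.05,0,0],[0,0.05,0,0],[0,0.05,0,0],[0,0.05,0,0],[0,0.04,0,0],[-0.02,0,0,0],[-0.02,0,0,0],[0,0,0,0]]]}}

```text
t: 8.1
tool_pos: [0.4439, -0.2004, 0.2443]
tool_rot: [-1.239, 1.19, 1.234]
contact_force: [-0.2, -0.3, -1.3]
opening: 0.0293
```

```bash
python3 - <<'E'
from h import *
state()
im=shot('wrist','w3.png')
P=pts(im);X,Y,Z=P.T
o=ctrl.get_obs(); 
# spare geometry in wrist frame
u=np.array([.0902,.0121]);u/=np.linalg.norm(u); ang=np.degrees(np.arctan2(u[1],u[0])); p0=np.array([.50,.2353])
post=p0+u*((.613-.50)/u[0]); print('yaw',ang,'post',post)
for d in (170,90,50): print(d,(post-u*d/1000).round(4))
M=R.from_rotvec(o['tool_rot']).as_matrix()
t=post-u*.180; dl=np.append(t,o['tool_pos'][2]+.006)-o['tool_pos']; print('delta tool units',(M.T@dl/.25).round(3))
E
```

```text
t 8.1 pos [ 0.4439 -0.2004  0.2443] rot [-1.239  1.19   1.234] F [-0.2 -0.3 -1.3] open 0.0293
axes x [ 0.003 -0.001 -1.   ] y [-0.999 -0.037 -0.003] z [-0.037  0.999 -0.002] q [-0.58 -0.29  1.93  0.    1.5  -2.19]
yaw 7.640406761026753 post [0.613      0.25045854]
170 [0.4445 0.2279]
90 [0.5238 0.2385]
50 [0.5634 0.2438]
delta tool units [-0.026 -0.027  1.708]
```

View pics/w3.png

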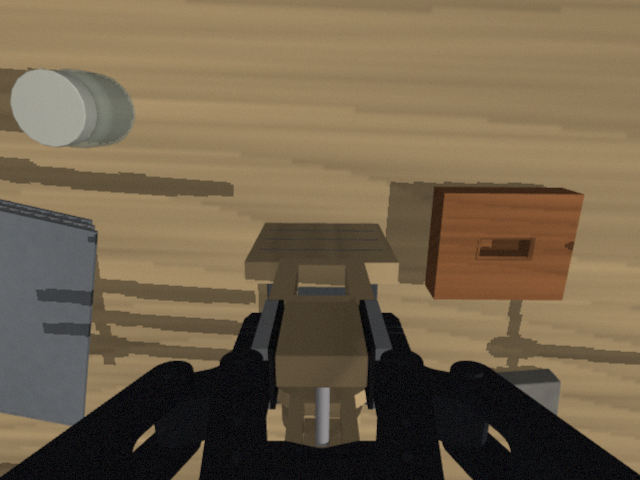

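Call:
{"api": "move_arm", "payload": {"increments": [[[0,0,0.06,0],[0,-0.002,0.1,0],[0,-0.0025,0.128,0],[0,-0.0025,0.128,0],[0,-0.0025,0.128,0],[0,-0.0025,0.128,0],[0,-0.0025,0.128,0],[0,-0.0025,0.128,0],[0,-0.0025,0.128,0],[0,-0.0025,0.128,0],[0,-0.0025,0.128,0],[0,-0.0025,0.128,0],[0,0,0.128,0],[0,0,0.09,0],[0,0,0.05,-0.02],[0.009,0,0,-0.02],[0.009,0,0,-0.021],[0,0,0,0],[0,0,0,0]]]}}

```text
t: 9.73
tool_pos: [0.4339, 0.2267, 0.2379]
tool_rot: [-1.307, 1.144, 1.307]
contact_force: [0.5, 0.6, -0.9]
opening: 0.0295
```

```bash
cat > tgt.py <<'E'
from h import *
state(); o=ctrl.get_obs(); M=R.from_rotvec(o['tool_rot']).as_matrix()
u=np.array([np.cos(np.radians(7.64)),np.sin(np.radians(7.64))]); post=np.array([.613,.2505])
print('yaw',np.degrees(np.arctan2(-M[1,1],-M[0,1])))
for d in (180,90,50):
    t=post-u*d/1000; print(d,(M.T@(np.append(t,o['tool_pos'][2])-o['tool_pos'])/.25).round(4))
E
python3 tgt.py; python3 - <<'E'
from h import *
im=shot('scene')
o=ctrl.get_obs(); u,v=map(int,pix(im,o['tool_pos'])); print(u,v)
c=im['pixels'][max(0,v-60):v+90,max(0,u-60):u+120,::-1]; cv2.imwrite('pics/s4.png',cv2.resize(c,None,fx=4,fy=4,interpolation=cv2.INTER_CUBIC))
E
```

```text
t 9.73 pos [0.4339 0.2267 0.2379] rot [-1.307  1.144  1.307] F [ 0.5  0.6 -0.9] open 0.0295
axes x [-0. -0. -1.] y [-0.991 -0.133  0.001] z [-0.133  0.991 -0.   ] q [ 0.33 -0.28  1.93 -0.    1.49 -1.37]
yaw 7.631958632265453
180 [-0.     -0.0026 -0.001 ]
90 [-2.000e-04 -3.626e-01 -1.000e-03]
50 [-3.000e-04 -5.226e-01 -1.000e-03]
350 141
```

View pics/s4.png

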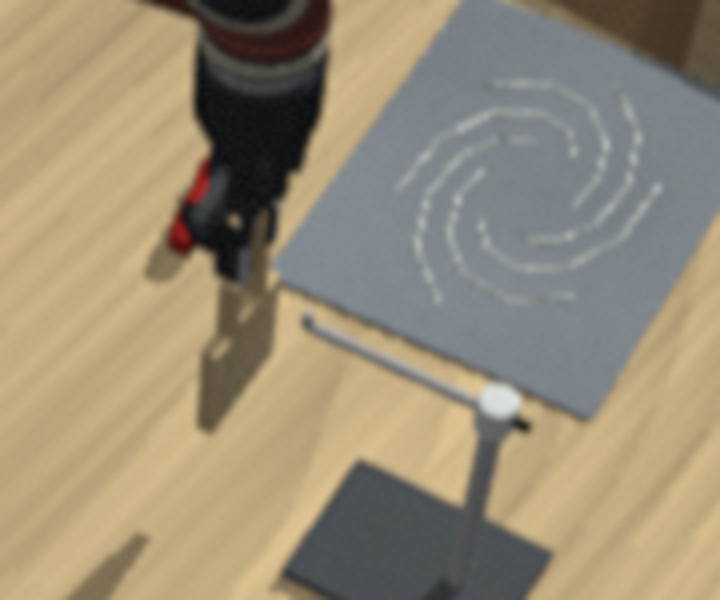

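Call:
{"api": "move_arm", "payload": {"increments": [[[0,-0.02,0,0],[0,-0.04,0,0],[0,-0.045,-0.001,0],[0,-0.045,0,0],[0,-0.045,0,0],[0,-0.045,0,0],[0,-0.045,0,0],[0,-0.045,0,0],[0,-0.045,0,0],[0,-0.045,0,0],[0,-0.045,0,0],[0,-0.035,0,0],[0,-0.022,0,0],[0,0,0,0],[0.015,0,0,0],[0.015,0,0,0],[0.015,0,0,0],[0.005,0,0,0],[0,0,0,0],[0,0,0,0]]]}}

```text
t: 11.45
tool_pos: [0.5628, 0.2441, 0.2254]
tool_rot: [-1.307, 1.143, 1.307]
contact_force: [0.3, 0.1, -2.3]
opening: 0.0294
```

```bash
python3 tgt.py
```

```text
t 11.45 pos [0.5628 0.2441 0.2254] rot [-1.307  1.143  1.307] F [ 0.3  0.1 -2.3] open 0.0294
axes x [-0. -0. -1.] y [-0.991 -0.133  0.   ] z [-0.133  0.991 -0.   ] q [ 0.29  0.04  1.66 -0.    1.44 -1.42]
yaw 7.6560546126183375
180 [ 2.000e-04  5.177e-01 -1.000e-03]
90 [ 1.000e-04  1.577e-01 -1.100e-03]
50 [-0.     -0.0023 -0.0011]
```

Call:
{"api": "move_arm", "payload": {"increments": [[[0.004,0,0,0],[0.004,0,0,0],[0.003,0,0,0],[0.003,0,0,0],[0,0,0,0],[0,0,0,0]]]}}

```text
t: 11.95
tool_pos: [0.5631, 0.244, 0.222]
tool_rot: [-1.307, 1.143, 1.307]
contact_force: [-0.2, 0.3, -1.1]
opening: 0.0292
```

Call:
{"api": "move_arm", "payload": {"increments": [[[0.002,0,0,0],[0.002,0,0,0],[0,0,0,0]]]}}

```text
t: 12.2
tool_pos: [0.5631, 0.2441, 0.2209]
tool_rot: [-1.307, 1.143, 1.307]
contact_force: [0.4, 0.4, -0.8]
opening: 0.0296
```

Call:
{"api": "move_arm", "payload": {"increments": [[[0.002,0,0,0],[0.002,0,0,0],[0,0,0,0]]]}}

```text
t: 12.45
tool_pos: [0.5632, 0.2441, 0.2208]
tool_rot: [-1.307, 1.143, 1.307]
contact_force: [-1.8, -0.4, 1.8]
opening: 0.0292
```

```bash
python3 - <<'E'
from h import *
F=[]
for i in range(4): ctrl.get_image('wrist'); F.append(ctrl.get_obs()['contact_force'])
print(np.round(F,2), np.mean(F,0))
E
```

```text
[[-1.61 -0.17  2.06]
 [-1.27 -1.43  2.93]
 [-2.38 -0.82  3.34]
 [-2.34 -0.9   2.61]] [-1.89906046 -0.82786808  2.73502348]
```

Call:
{"api": "move_arm", "payload": {"increments": [[[0,0,0,0],[0,0,0,0],[0,0,0,0],[0,0,0,0],[0,0,0,0],[0,0,0,0],[0,0,0,0],[0,0,0,0],[-0.02,0,0,0],[-0.05,0,0,0],[-0.08,0,0,0],[-0.08,0,0,0],[-0.03,0,0,0],[0,0,0,0]]], "gripper": 0}}

```text
t: 13.82
tool_pos: [0.5646, 0.2445, 0.2894]
tool_rot: [-1.309, 1.137, 1.303]
contact_force: [0.5, -0.3, 0.1]
opening: 0.0856
```

```bash
python3 - <<'E'
from h import *
state()
im=shot('wrist'); P=pts(im); X,Y,Z=P.T
Q=P[(abs(Y-.244)<.03)&(abs(X-.563)<.02)&(Z>.225)&(Z<.255)]
(c,s,a)=cv2.minAreaRect((Q[:,:2]*1000).astype(np.float32)); print(len(Q),np.round(c,1),np.round(s,1),a,np.median(Q[:,2]))
cv2.imwrite('pics/w5.png',im['pixels'][:,:,::-1])
E
```

```text
t 13.82 pos [0.5646 0.2445 0.2894] rot [-1.309  1.137  1.303] F [ 0.5 -0.3  0.1] open 0.0856
axes x [ 0.006  0.002 -1.   ] y [-0.991 -0.133 -0.007] z [-0.133  0.991  0.001] q [ 0.29  0.    1.59  0.    1.54 -1.42]
2025 [563.8 245.9] [12.5 30.2] 7.4126129150390625 0.2397587030189375
```

Call:
{"api": "move_arm", "payload": {"increments": [[[0,0.011,-0.07,0],[0,0.02,-0.127,0],[0,0.02,-0.127,0],[0,0.02,-0.127,0],[0,0.02,-0.127,0],[0,0.02,-0.127,0],[0,0.02,-0.127,0],[0,0.02,-0.127,0],[0,0.02,-0.127,0],[0,0.02,-0.127,0],[0,0.02,-0.127,0],[0,0.02,-0.127,0],[0,0.02,-0.127,0],[0,0.02,-0.11,0.02],[0,0.004,-0.037,0.02],[0,0,0,0.021],[0,0,0,0],[0,0,0,0]]]}}

```text
t: 15.37
tool_pos: [0.5523, -0.1959, 0.2839]
tool_rot: [-1.236, 1.191, 1.239]
contact_force: [0.9, -0.6, -0.6]
opening: 0.0855
```

```bash
python3 - <<'E'
from h import *
state()
im=shot('wrist','w6.png'); P=pts(im); X,Y,Z=P.T
for c0 in (.5535,.589):
    Q=P[(abs(Y+.195)<.03)&(abs(X-c0)<.016)&(Z>.230)&(Z<.25)]
    (c,s,a)=cv2.minAreaRect((Q[:,:2]*1000).astype(np.float32)); print(len(Q),np.round(c,1),np.round(s,1),a,np.median(Q[:,2]))
E
```

```text
t 15.37 pos [ 0.5523 -0.1959  0.2839] rot [-1.236  1.191  1.239] F [ 0.9 -0.6 -0.6] open 0.0855
axes x [-0.002  0.001 -1.   ] y [-0.999 -0.038  0.002] z [-0.038  0.999  0.001] q [-0.47 -0.06  1.66  0.    1.54 -2.08]
1538 [ 553.6 -195.3] [12.9 29.9] 1.4854189157485962 0.23413627832745323
1389 [ 589.1 -194.2] [13.4 30. ] 1.0326387882232666 0.23415577012716812
```

Call:
{"api": "move_arm", "payload": {"increments": [[[0.03,-0.003,0,0],[0.06,0,0,0],[0.06,0,0,0],[0.06,0,0,0],[0.04,0,0,0],[0.016,0,0,0],[0.01,0,0,0],[0,0,0,0],[0,0,0,0]]]}}

```text
t: 16.17
tool_pos: [0.5538, -0.1965, 0.2169]
tool_rot: [-1.238, 1.191, 1.236]
contact_force: [0.4, 0.1, -0.4]
opening: 0.0856
```

Call:
{"api": "move_arm", "payload": {"increments": [[[0,0,0,0],[0,0,0,0],[0,0,0,0],[0,0,0,0],[0,0,0,0],[0,0,0,0],[0,0,0,0],[0,0,0,0],[0,0,0,0],[0,0,0,0]]], "gripper": 1}}

```text
t: 17.0
tool_pos: [0.5535, -0.1966, 0.2165]
tool_rot: [-1.237, 1.191, 1.236]
contact_force: [-0.3, 0.5, 3.0]
opening: 0.0291
```

Call:
{"api": "move_arm", "payload": {"increments": [[[-0.024,0,0,0],[-0.024,0,0,0],[-0.024,0,0,0],[0,0,0,0],[0,0.02,0,0],[0,0.04,0,0],[0,0.045,0,0],[0,0.045,0,0],[0,0.045,0,0],[0,0.045,0,0],[0,0.045,0,0],[0,0.045,0,0],[0,0.045,0,0],[0,0.035,0,0],[0,0.02,0,0],[-0.012,0,0,0],[-0.012,0,0,0],[0,0,0,0]]]}}

```text
t: 18.5
tool_pos: [0.4466, -0.2007, 0.2411]
tool_rot: [-1.238, 1.191, 1.235]
contact_force: [-0.2, 0.1, -2.2]
opening: 0.0293
```

```bash
python3 tgt.py
```

```text
t 18.5 pos [ 0.4466 -0.2007  0.2411] rot [-1.238  1.191  1.235] F [-0.2  0.1 -2.2] open 0.0293
axes x [ 0.002 -0.001 -1.   ] y [-0.999 -0.038 -0.002] z [-0.038  0.999 -0.001] q [-0.57 -0.28  1.93  0.    1.49 -2.18]
yaw 2.1601897315275065
180 [-1.6000e-03 -1.6600e-02  1.7098e+00]
90 [-1.1000e-03 -3.7500e-01  1.7442e+00]
50 [-8.0000e-04 -5.3430e-01  1.7595e+00]
```

Call:
{"api": "move_arm", "payload": {"increments": [[[0,0,0.06,0],[0,-0.002,0.1,0],[0,-0.0015,0.128,0],[0,-0.0015,0.128,0],[0,-0.0015,0.128,0],[0,-0.0015,0.128,0],[0,-0.0015,0.128,0],[0,-0.0015,0.128,0],[0,-0.0015,0.128,0],[0,-0.0015,0.128,0],[0,-0.0015,0.128,0],[0,-0.0015,0.128,0],[0,0,0.128,0],[0,0,0.09,0],[0,0,0.051,-0.02],[0,0,0,-0.02],[0,0,0,-0.021],[0,0,0,0],[0,0,0,0]]]}}

```text
t: 20.08
tool_pos: [0.4343, 0.227, 0.2401]
tool_rot: [-1.307, 1.143, 1.307]
contact_force: [0.6, -0.4, -2.0]
opening: 0.0293
```

```bash
python3 tgt.py
```

```text
t 20.08 pos [0.4343 0.227  0.2401] rot [-1.307  1.143  1.307] F [ 0.6 -0.4 -2. ] open 0.0293
axes x [ 0.  0. -1.] y [-0.991 -0.133 -0.   ] z [-0.133  0.991  0.   ] q [ 0.33 -0.28  1.92  0.    1.49 -1.37]
yaw 7.627137250321231
180 [-0.     -0.0008 -0.0017]
90 [ 0.     -0.3608 -0.0016]
50 [ 0.     -0.5208 -0.0016]
```

Advance to 90 mm and lower most of the way (rest expected at about 0.2224).

Call:
{"api": "move_arm", "payload": {"increments": [[[0,-0.02,-0.0015,0],[0,-0.04,0,0],[0,-0.045,0,0],[0,-0.045,0,0],[0,-0.045,0,0],[0,-0.045,0,0],[0,-0.045,0,0],[0,-0.04,0,0],[0,-0.025,0,0],[0,-0.011,0,0],[0,0,0,0],[0.02,0,0,0],[0.02,0,0,0],[0.012,0,0,0],[0.006,0,0,0],[0.004,0,0,0],[0,0,0,0],[0,0,0,0]]]}}

```text
t: 21.58
tool_pos: [0.5236, 0.2383, 0.2246]
tool_rot: [-1.307, 1.143, 1.307]
contact_force: [-0.2, -0.1, -2.0]
opening: 0.0294
```

Call:
{"api": "move_arm", "payload": {"increments": [[[0.002,0,0,0],[0.002,0,0,0],[0,0,0,0]]]}}

```text
t: 21.83
tool_pos: [0.5237, 0.2382, 0.2236]
tool_rot: [-1.307, 1.143, 1.307]
contact_force: [0.8, 0.2, -1.4]
opening: 0.0295
```

Call:
{"api": "move_arm", "payload": {"increments": [[[0.002,0,0,0],[0.002,0,0,0],[0,0,0,0]]]}}

```text
t: 22.08
tool_pos: [0.5237, 0.2383, 0.2226]
tool_rot: [-1.307, 1.143, 1.307]
contact_force: [0.1, 0.1, -1.4]
opening: 0.0292
```

Call:
{"api": "move_arm", "payload": {"increments": [[[0.002,0,0,0],[0.002,0,0,0],[0,0,0,0]]]}}

```text
t: 22.33
tool_pos: [0.5238, 0.2383, 0.2224]
tool_rot: [-1.307, 1.143, 1.307]
contact_force: [-0.9, -0.8, 2.0]
opening: 0.0294
```

Call:
{"api": "move_arm", "payload": {"increments": [[[0,0,0,0],[0,0,0,0],[0,0,0,0],[0,0,0,0],[0,0,0,0],[0,0,0,0],[0,0,0,0],[0,0,0,0],[-0.02,0,0,0],[-0.05,0,0,0],[-0.08,0,0,0],[-0.08,0,0,0],[-0.03,0,0,0],[0,0,0,0]]], "gripper": 0}}

```text
t: 23.5
tool_pos: [0.525, 0.2387, 0.2907]
tool_rot: [-1.309, 1.137, 1.303]
contact_force: [0.5, 0.3, 1.2]
opening: 0.0854
```

Call:
{"api": "move_arm", "payload": {"increments": [[[0,0,-0.07,0],[0,0,-0.125,0],[0,0,-0.125,0],[0,0,-0.125,0],[0,0,-0.125,0],[0,0,-0.125,0],[0,0,-0.125,0],[0,0,-0.125,0],[0,0,-0.1,0.02],[0,0,-0.037,0.02],[0,0,0,0.021],[0,0,0,0],[0,0,0,0],[0,0,0,0]]]}}

```text
t: 24.67
tool_pos: [0.5591, -0.0291, 0.2861]
tool_rot: [-1.237, 1.191, 1.239]
contact_force: [0.8, -0.1, 0.5]
opening: 0.0854
```

```bash
cat > slot.py <<'E'
from h import *
import sys
def slot(name,save):
    im=shot(name,save); d=im['depth']
    P=pts(im); X,Y,Z=P.T
    Q=P[(abs(X-.475)<.07)&(Y<.05)&(Y>-.12)&(abs(Z-.034)<.004)]
    (c,s,a)=cv2.minAreaRect((Q[:,:2]*1000).astype(np.float32)); print('block',np.round(c,1),np.round(s,1),round(a,2),np.median(Q[:,2]))
    q=P[(abs(X-.475)<.03)&(abs(Y+.035)<.04)&(Z<.030)&(Z>.003)]
    print('slot below .030',len(q),q.min(0).round(4),q.max(0).round(4),'zmin5',np.percentile(q[:,2],[5,20,50]).round(4))
    (c,s,a)=cv2.minAreaRect((q[:,:2]*1000).astype(np.float32)); print('rect',np.round(c,1),np.round(s,1),round(a,2))
    return im
if __name__=='__main__':
    state(); im=slot('wrist',sys.argv[1])
    for x in ctrl.trace('wrist','block_hole0')[:1]: print(x['score'],x['pixel'],x['region'].sum())
    h=im['pixels'][:,:,::-1]; u,v=map(int,pix(im,[.475,-.034,.034])); print(u,v)
    cv2.imwrite('pics/'+sys.argv[2],cv2.resize(h[max(0,v-75):v+75,max(0,u-100):u+100],(800,600),interpolation=cv2.INTER_CUBIC))
E
python3 slot.py w7.png w7c.png
```

```text
t 24.67 pos [ 0.5591 -0.0291  0.2861] rot [-1.237  1.191  1.239] F [ 0.8 -0.1  0.5] open 0.0854
axes x [-0.001  0.    -1.   ] y [-0.999 -0.039  0.001] z [-0.039  0.999  0.   ] q [-0.19 -0.12  1.72  0.    1.55 -1.79]
block [474.6 -33.3] [100.5 120.4] 1.74 0.03326965280346969
slot below .030 914 [ 0.4649 -0.0573  0.0087] [ 0.4841 -0.0102  0.03  ] zmin5 [0.0101 0.0107 0.0115]
rect [474.7 -33.8] [18.2 46.6] 2.25
0.92 [105.5, 319.5] 15703
318 107
```

View pics/w7c.png

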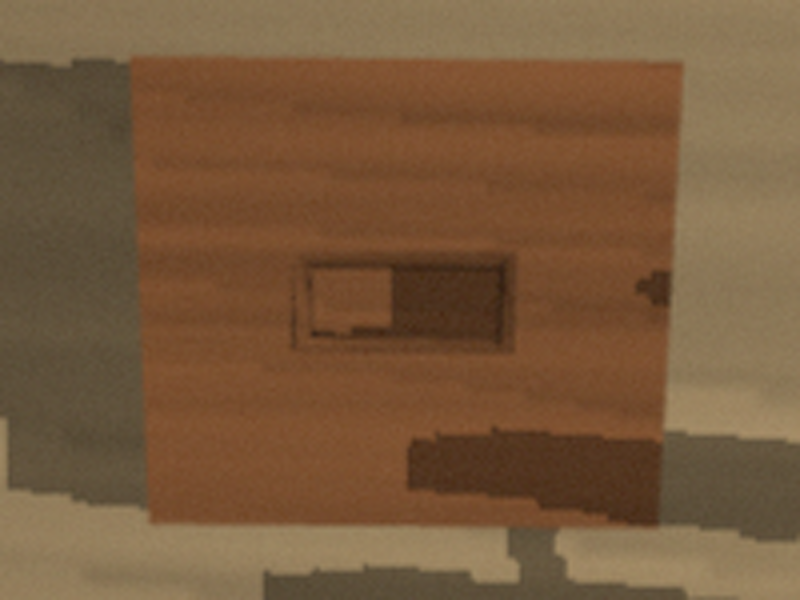

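Call:
{"api": "move_arm", "payload": {"increments": [[[0,-0.01,-0.05,0],[0,-0.015,-0.11,0],[0,-0.015,-0.11,0],[0,-0.015,-0.11,0],[0,-0.015,-0.11,0],[0,-0.015,-0.11,0],[0,-0.007,-0.05,0],[0,0,-0.02,0],[0,0,0,0],[0,0,0,0]]]}}

```text
t: 25.6
tool_pos: [0.5886, -0.1958, 0.2865]
tool_rot: [-1.237, 1.191, 1.238]
contact_force: [-0.1, 0.0, -1.1]
opening: 0.0853
```

```bash
python3 - <<'E'
from h import *
state()
for i in range(2):
    im=shot('wrist','w8.png'); P=pts(im); X,Y,Z=P.T
    Q=P[(abs(Y+.195)<.03)&(abs(X-.589)<.016)&(Z>.2315)&(Z<.25)]
    (c,s,a)=cv2.minAreaRect((Q[:,:2]*1000).astype(np.float32)); print(len(Q),np.round(c,1),np.round(s,1),a,np.median(Q[:,2]),np.percentile(Q[:,0],[2,98]),np.percentile(Q[:,1],[1,99]))
state()
E
```

```text
t 25.6 pos [ 0.5886 -0.1958  0.2865] rot [-1.237  1.191  1.238] F [-0.1  0.  -1.1] open 0.0853
axes x [-0.     0.001 -1.   ] y [-0.999 -0.038  0.   ] z [-0.038  0.999  0.001] q [-0.44  0.02  1.58  0.    1.54 -2.05]
1450 [ 589.1 -194.2] [12.6 29.8] 2.67297625541687 0.23421589810507193 [0.58298427 0.59467351] [-0.20878723 -0.17960849]
1459 [ 589.1 -194.2] [12.7 29.8] 2.4430079460144043 0.23418169840526148 [0.58292374 0.59480063] [-0.20888447 -0.17962168]
t 25.7 pos [ 0.5886 -0.1952  0.2866] rot [-1.238  1.19   1.238] F [ 0.1 -0.1 -0.5] open 0.0852
axes x [ 0.  0. -1.] y [-0.999 -0.039 -0.   ] z [-0.039  0.999  0.   ] q [-0.44  0.02  1.58  0.    1.54 -2.05]
```

Call:
{"api": "move_arm", "payload": {"increments": [[[0.03,0,0,0],[0.06,0,0,0],[0.06,0,0,0],[0.06,0,0,0],[0.045,0,0,0],[0.02,0,0,0],[0.01,0,0,0],[0,0,0,0],[0,0,0,0]]]}}

```text
t: 26.45
tool_pos: [0.5889, -0.1966, 0.2159]
tool_rot: [-1.238, 1.191, 1.236]
contact_force: [-0.5, 0.4, 1.2]
opening: 0.0857
```

Call:
{"api": "move_arm", "payload": {"increments": [[[0,0,0,0],[0,0,0,0],[0,0,0,0],[0,0,0,0],[0,0,0,0],[0,0,0,0],[0,0,0,0],[0,0,0,0],[0,0,0,0],[0,0,0,0]]], "gripper": 1, "squeeze": 50}}

```text
t: 27.28
tool_pos: [0.5889, -0.1963, 0.2159]
tool_rot: [-1.237, 1.191, 1.236]
contact_force: [-0.3, 2.0, 3.3]
opening: 0.029
```

Call:
{"api": "move_arm", "payload": {"increments": [[[-0.024,0,0,0],[-0.024,0,0,0],[-0.024,0,0,0],[0,0,0,0],[0,0.02,0,0],[0,0.04,0,0],[0,0.045,0,0],[0,0.045,0,0],[0,0.045,0,0],[0,0.045,0,0],[0,0.045,0,0],[0,0.045,0,0],[0,0.045,0,0],[0,0.045,0,0],[0,0.045,0,0],[0,0.045,0,0],[0,0.03,0,0],[-0.03,0,0,0],[-0.03,0,0,0],[0,0,0,0]]]}}

```text
t: 28.95
tool_pos: [0.4548, -0.2021, 0.2511]
tool_rot: [-1.24, 1.19, 1.233]
contact_force: [-0.1, -1.5, -1.3]
opening: 0.029
```

```bash
cat > blk.py <<'E'
from h import *
state(); o=ctrl.get_obs(); M=R.from_rotvec(o['tool_rot']).as_matrix()
print('yaw',np.degrees(np.arctan2(-M[1,1],-M[0,1])), (M.T@(np.array([.4747,-.0357,o['tool_pos'][2]])-o['tool_pos'])/.25).round(4))
E
python3 blk.py
```

```text
t 28.95 pos [ 0.4548 -0.2021  0.2511] rot [-1.24   1.19   1.233] F [-0.1 -1.5 -1.3] open 0.029
axes x [ 0.004 -0.002 -1.   ] y [-0.999 -0.038 -0.004] z [-0.038  0.999 -0.002] q [-0.57 -0.27  1.9   0.    1.51 -2.18]
yaw 2.150004305139143 [-0.0012 -0.1046  0.6621]
```

Call:
{"api": "move_arm", "payload": {"increments": [[[0,-0.01,0.04,0],[0,-0.014,0.08,0],[0,-0.014,0.1,0],[0,-0.014,0.1,0],[0,-0.014,0.1,0],[0,-0.014,0.1,0],[0,-0.014,0.08,0],[0,-0.01,0.045,0],[0,0,0.017,0],[0,0,0,0],[0,0,0,0],[0,0,0,0]]]}}

```text
t: 29.95
tool_pos: [0.4735, -0.0359, 0.2482]
tool_rot: [-1.236, 1.192, 1.236]
contact_force: [0.4, -0.1, -1.5]
opening: 0.0289
```

```bash
python3 blk.py; python3 - <<'E'
from h import *
for n in ['top','scene']:
    im=shot(n); h=im['pixels'][:,:,::-1]
    u,v=map(int,pix(im,[.475,-.035,.06])); print(u,v)
    c=cv2.resize(h[v-50:v+40,u-60:u+60],(540,405),interpolation=cv2.INTER_CUBIC); cv2.imwrite('pics/p9_%s.png'%n,c)
    P=pts(im); X,Y,Z=P.T
    Q=P[(abs(X-.475)<.05)&(abs(Y+.035)<.04)&(Z>.05)&(Z<.075)]
    if len(Q): print(n,'foot pts',len(Q),Q.min(0).round(4),Q.max(0).round(4),np.median(Q,0).round(4))
a=cv2.imread('pics/p9_top.png');b=cv2.imread('pics/p9_scene.png')
cv2.imwrite('pics/p9.png',cv2.resize(np.hstack([a,b]),(800,300)))
E
```

```text
t 29.95 pos [ 0.4735 -0.0359  0.2482] rot [-1.236  1.192  1.236] F [ 0.4 -0.1 -1.5] open 0.0289
axes x [-0. -0. -1.] y [-0.999 -0.037  0.   ] z [-0.037  0.999 -0.   ] q [-0.23 -0.32  1.95 -0.    1.52 -1.84]
yaw 2.0995359193548615 [-0.     -0.0049  0.0005]
323 244
296 259
```

View pics/p9.png

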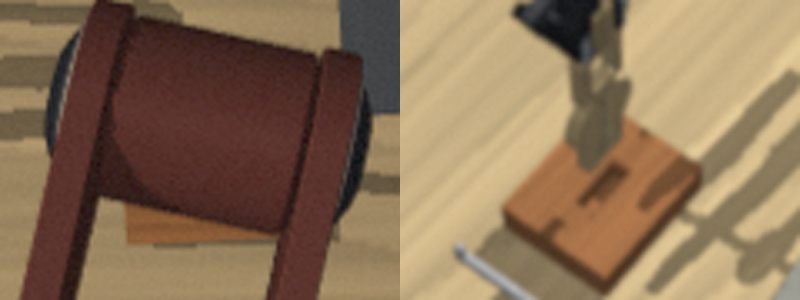

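Call:
{"api": "move_arm", "payload": {"increments": [[[0.02,-0.0025,0,0],[0.035,-0.0025,0,0],[0.035,0,0,0],[0.035,0,0,0],[0.03,0,0,0],[0.015,0,0,0],[0.007,0,0,0],[0,0,0,0],[0,0,0,0],[0,0,0,0]]]}}

```text
t: 30.88
tool_pos: [0.4751, -0.0351, 0.2047]
tool_rot: [-1.238, 1.191, 1.236]
contact_force: [-0.4, 0.4, -1.6]
opening: 0.029
```

```bash
python3 blk.py; python3 - <<'E'
from h import *
im=shot('scene'); h=im['pixels'][:,:,::-1].copy()
u,v=map(int,pix(im,[.475,-.035,.06]))
c=cv2.resize(h[v-30:v+45,u-50:u+50],(800,600),interpolation=cv2.INTER_CUBIC)
# overlay slot mouth rectangle outline (wrist frame estimate)
import math
a=math.radians(1.9)
for dz,col in ((.034,(0,255,0)),):
    q=[]
    for x,y in ((-8,-22),(8,-22),(8,22),(-8,22)):
        p=[.4747+(x*math.cos(a)-y*math.sin(a))/1e3,-.0337+(x*math.sin(a)+y*math.cos(a))/1e3,dz]
        U,V=pix(im,p); q.append([(U-u+50)*8,(V-v+30)*8])
    cv2.polylines(c,[np.int32(q)],True,col,1)
cv2.imwrite('pics/p10.png',c)
E
```

```text
t 30.88 pos [ 0.4751 -0.0351  0.2047] rot [-1.238  1.191  1.236] F [-0.4  0.4 -1.6] open 0.029
axes x [ 0.001 -0.    -1.   ] y [-0.999 -0.038 -0.001] z [-0.038  0.999 -0.   ] q [-0.23 -0.29  1.99 -0.    1.44 -1.84]
yaw 2.1615435094951705 [-0.      0.0016 -0.0023]
```

View pics/p10.png

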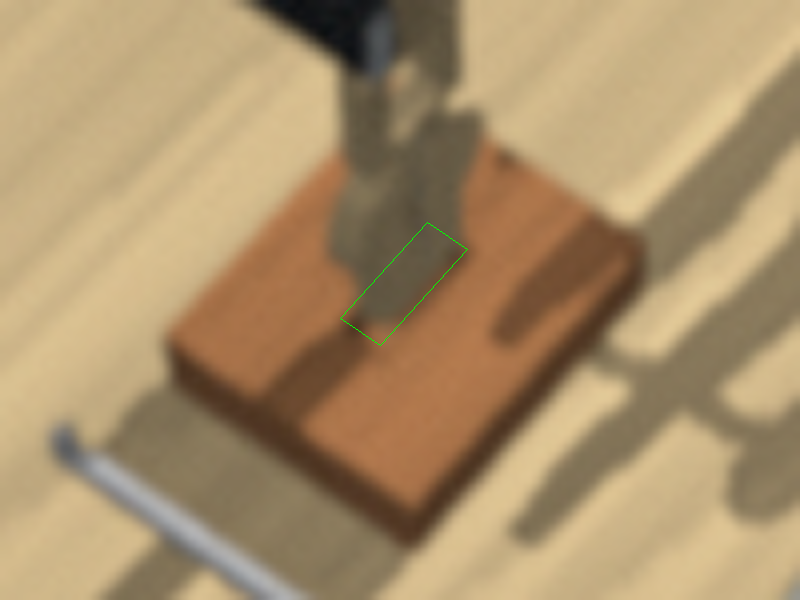

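Call:
{"api": "move_arm", "payload": {"increments": [[[0.004,0.001,-0.001,0],[0.004,0,-0.001,0],[0.004,0,0,0],[0.004,0,0,0],[0.004,0,0,0],[0.004,0,0,0],[0.004,0,0,0],[0.004,0,0,0],[0,0,0,0]]]}}

```text
t: 31.68
tool_pos: [0.4743, -0.0355, 0.1957]
tool_rot: [-1.237, 1.191, 1.237]
contact_force: [0.2, -0.2, -1.0]
opening: 0.029
```

Call:
{"api": "move_arm", "payload": {"increments": [[[0.004,0,0,0],[0.004,0,0,0],[0.004,0,0,0],[0,0,0,0]]]}}

```text
t: 32.02
tool_pos: [0.4744, -0.0355, 0.1928]
tool_rot: [-1.237, 1.191, 1.237]
contact_force: [-0.4, -0.1, -2.0]
opening: 0.0296
```

Call:
{"api": "move_arm", "payload": {"increments": [[[0.005,0,0,0],[0.005,0,0,0],[0.005,0,0,0],[0.005,0,0,0],[0.005,0,0,0],[0,0,0,0]]]}}

```text
t: 32.52
tool_pos: [0.4743, -0.0355, 0.1864]
tool_rot: [-1.236, 1.192, 1.237]
contact_force: [-0.5, 0.1, -0.3]
opening: 0.0291
```

Call:
{"api": "move_arm", "payload": {"increments": [[[0.005,0,0,0],[0.005,0,0,0],[0.005,0,0,0],[0.005,0,0,0],[0.005,0,0,0],[0,0,0,0]]]}}

```text
t: 33.02
tool_pos: [0.4743, -0.0355, 0.1802]
tool_rot: [-1.237, 1.191, 1.237]
contact_force: [0.2, 0.1, -1.1]
opening: 0.0296
```

Call:
{"api": "move_arm", "payload": {"increments": [[[0.004,0,0,0],[0.004,0,0,0],[0,0,0,0]]]}}

```text
t: 33.27
tool_pos: [0.4744, -0.0355, 0.1783]
tool_rot: [-1.237, 1.191, 1.237]
contact_force: [0.1, 0.4, -1.1]
opening: 0.0294
```

Call:
{"api": "move_arm", "payload": {"increments": [[[0.004,0,0,0],[0.003,0,0,0],[0,0,0,0]]]}}

```text
t: 33.52
tool_pos: [0.4744, -0.0355, 0.1766]
tool_rot: [-1.237, 1.191, 1.237]
contact_force: [-0.7, -0.4, -1.0]
opening: 0.0294
```

Call:
{"api": "move_arm", "payload": {"increments": [[[0.002,0,0,0],[0,0,0,0]]]}}

```text
t: 33.68
tool_pos: [0.4744, -0.0356, 0.1762]
tool_rot: [-1.237, 1.191, 1.237]
contact_force: [-0.1, -0.3, -1.6]
opening: 0.0292
```

Call:
{"api": "move_arm", "payload": {"increments": [[[0.002,0,0,0],[0.002,0,0,0],[0,0,0,0]]]}}

```text
t: 33.93
tool_pos: [0.4749, -0.0356, 0.1762]
tool_rot: [-1.237, 1.191, 1.236]
contact_force: [-0.1, -0.5, 2.1]
opening: 0.0293
```

Call:
{"api": "move_arm", "payload": {"increments": [[[0.002,0,0,0],[0,0,0,0]]]}}

```text
t: 34.1
tool_pos: [0.4751, -0.0356, 0.1761]
tool_rot: [-1.238, 1.19, 1.236]
contact_force: [-1.9, 0.5, 5.4]
opening: 0.0297
```

Call:
{"api": "move_arm", "payload": {"increments": [[[-0.002,0,0,0],[0,0,0,0]]]}}

```text
t: 34.27
tool_pos: [0.4749, -0.0356, 0.1761]
tool_rot: [-1.237, 1.19, 1.236]
contact_force: [-0.7, 1.4, 5.2]
opening: 0.0292
```

Call:
{"api": "move_arm", "payload": {"increments": [[[0,0,0,0],[0,0,0,0],[0,0,0,0],[0,0,0,0],[0,0,0,0],[0,0,0,0],[0,0,0,0],[0,0,0,0],[-0.02,0,0,0],[-0.05,0,0,0],[-0.08,0,0,0],[-0.08,0,0,0],[-0.1,0,0,0],[-0.1,0,0,0],[-0.1,0,0,0],[-0.06,0,0,0],[0,0,0,0],[0,0,0,0]]], "gripper": 0}}

```text
t: 35.77
tool_pos: [0.4749, -0.0356, 0.3245]
tool_rot: [-1.239, 1.189, 1.234]
contact_force: [1.0, 0.0, -0.3]
opening: 0.0851
```

```bash
python3 - <<'E'
from h import *
state()
im=shot('wrist','w11.png'); P=pts(im); X,Y,Z=P.T
Q=P[(abs(Y+.034)<.03)&(abs(X-.475)<.025)&(Z>.185)&(Z<.21)]
(c,s,a)=cv2.minAreaRect((Q[:,:2]*1000).astype(np.float32)); print('petal top',len(Q),np.round(c,1),np.round(s,1),a,np.median(Q[:,2]))
im=shot('scene')
a=im['pixels'][90:330,210:530,::-1]; cv2.imwrite('pics/f.png',cv2.resize(a,(800,600),interpolation=cv2.INTER_CUBIC))
P=pts(im);X,Y,Z=P.T
for n,c in (('square',(.5632,.2441)),('disc',(.5238,.2383))):
    Q=P[(abs(X-c[0])<.016)&(abs(Y-c[1])<.03)&(Z>.225)&(Z<.26)]; print(n,len(Q),np.median(Q,0).round(4) if len(Q) else '', Q[:,2].max() if len(Q) else '')
E
```

```text
t 35.77 pos [ 0.4749 -0.0356  0.3245] rot [-1.239  1.189  1.234] F [ 1.   0.  -0.3] open 0.0851
axes x [ 0.003 -0.001 -1.   ] y [-0.999 -0.038 -0.003] z [-0.038  0.999 -0.001] q [-0.23 -0.35  1.84 -0.    1.64 -1.84]
petal top 860 [475.4 -33.4] [11.8 29.5] 1.4365888833999634 0.19414080191381036
square 87 [0.5672 0.2402 0.2381] 0.24617760508929942
disc 87 [0.5272 0.2342 0.2386] 0.24585213669983963
```

View pics/f.png

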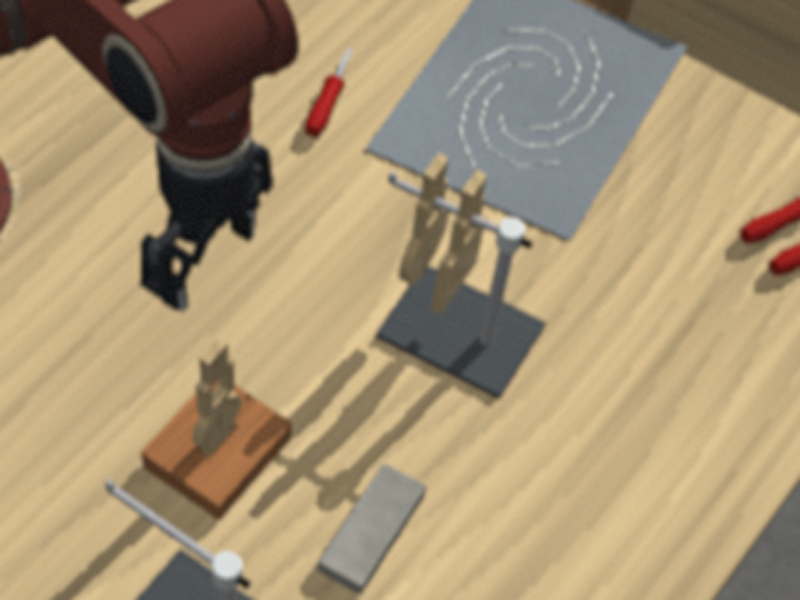

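```bash
python3 -c "
from station import ctrl
print(ctrl.finish_job())"
```

```text
the job is handed in; nothing more can be done
None
```

I moved the square template and then the round one to the spare hook, about 50 and 90 mm from its post. I then stood the petal template in the slotted block and handed the job in at about 36 s of the 64 s allowed.

**Hooks:** I lifted each template 18 mm off its hook, the middle of the allowed range, before passing the upturned end. The spare hook's arm measured about 195.5–196 mm above the bench. I lowered each template until the wrist force turned to about +2 to +3 N upward, so the hook carried it before I let go. The last scene picture shows both hanging on the spare hook. The crowded hook's arm is bare.

**Block:** The foot went into the slot with no side force. It met a stiff floor about 0.2 mm from the predicted height, and I pressed with at most about 5.4 N. After release, the petal's tab top measured 194.1 mm. With the wrist camera's bias of about 0.8 mm that makes 195 mm, which is what a fully seated foot should give. It stands upright and is centred in the slot to within about 1 mm.

**Disagreements:** The wrist camera's y readings were off by about 1–2 mm against the gripped positions. I corrected for this by using differences between readings from the same camera. The scene and top cameras differed from the wrist camera by up to about 5 mm, so I did not use them for fine positioning. The top camera's view was blocked during the insertion, so I checked alignment with the scene camera and by force.

The gripper ended clear of everything. I did not touch the other things on the bench, though I did not measure them again at the end.

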